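# Pin the pressure cooker's locking bar

## Robot

A 6-joint arm with a two-finger parallel gripper is mounted at the origin on the work surface. World frame = base frame: x ahead of the robot, y to its left, z up, the work surface at z = 0. Lengths are in m, angles in rad, forces in N, time in s.
With the tool pointing down it reaches from about 0.325 to 0.9 m from the base axis. Payload 3.5 kg.
Tool frame: the origin (TCP) lies midway between the tips of the shut fingers; the grasp point (between the pads) lies 19 mm behind it; z points along the fingers, x is the direction in which the jaws open and shut, and the axes are right-handed (so a half turn about z gives the same grasp; the last joint's range is limited). The gripper opens to 85 mm and grips with 20 to 120 N. Pads are 22 mm wide; open, the fingers measure 114 mm over their backs; the gripper's body (76 mm by 85 mm) begins 54 mm behind the grasp point. The pads swing forward as they close: fully open they stand 13 mm farther back than shut.
Start: joints at [-1.389, 0.276, -0.026, 1.268, 0, 1.467], TCP at [0.176, -0.6, 0.206] pointing down, gripper open.
Joint ranges: [-3.12, 3.12], [-0.85, 1.88], [-1.08, 1.24], [-1.95, 2.15], [-1.57, 1.53], [-3.14, 3.14]. Speed limits (rad/s): [2.57, 2.57, 3.14, 3.14, 3.14, 3.14].

## Interface

Orientations are given as a unit quaternion [w, x, y, z].
In Python, from plant import * gives the robot as it stands. The module is installed in compiled form; this text tells all that it offers.
- The arm moves only by the shell command python3 -m inch 'ROWS' [FORCE]. ROWS is JSON, a list of rows, each a list of 5 numbers: the shift along the tool's x, y, z in cm, then the turn about the tool's z in degrees, then the opening, from -1 (shut) to 1 (fully open). In form: [[dx, dy, dz, twist, grip], ...]. A call has 1 to 10 rows; each row is the pose to reach, as a shift and turn from the pose measured when the call began, along the tool's axes at that moment; what a row does not reach only later rows make up. A row lasts 1/8 s, in which the tool goes at most 62.5 mm and 10.7 degrees, less where a joint would pass 70% of its speed; a pose out of reach is approached as far as the arm can. A call with a gripper value outside its range is refused whole. The fingers move at their own pace and stop on an object; FORCE is the grip in N (left out, the last holds). Time passes only in rows, so rows that repeat a pose let the fingers close. It gives the time, the measured TCP pose, the force and the opening at its end, in the units of the state.
- get_obs(): the state, without advancing time (a new reading comes with each control period).
- get_image(name): name is "scene" or "top" or "wrist"; returns a dict with "color" (384x512x3 uint8, red, green, blue), "depth" (384x512 float32, m along the optical axis (not along the pixel's ray), 0 where there is no reading), "fovy" (degrees; the focal length in pixels is half the picture's height over the tangent of half this angle, whatever the lens; pixels are square), "cx", "cy" (the principal point, pixels), "eye" and "attitude" of the camera in the world. Camera axes: x right, y up, looking along -z (the intrinsics and any distortion apply to the point x, -y, -z); pixel columns grow to the right and rows downward; lengths in m; the calibration is good to about 2 mm. A picture is of the moment at which its call begins.
- finish_job(): hands the job in, once; it reports no verdict.
The state is a dict: "t": time; "q": joint angles; "joint_velocities": joint speeds; "joint_torque": joint torques, N m; "position": TCP position; "ee_rot": TCP orientation; "force": force on the tool from outside, world axes, zero at the start; "torque": the same for the moment, N m; "gripper_width": finger opening in m.
Only numpy, scipy, OpenCV 4.12 (cv2) and the standard library are available. Lean on these libraries where they do the work, as an engineer would, in place of code of your own. Each camera call takes 0.05 s, during which the arm holds its last target. There are 200 camera calls.

## Task

Lock the pressure cooker: take the linchpin from its wooden block, feel for the hole in the cooker's locking bar and push the pin down through it until its flange sits on the bar, with its ring still folded back towards the cooker. Then swing the ring by its red ball right over the pin's head and gently press it down over the bar's end until it snaps under the brass catch, and let go. Never push harder than about 15 N and leave the other things on the counter alone.

Things in the scene. Friction and masses are not known exactly. Their poses are not given: they have to be found in the camera images.
- pin_head (a point): Grip point on the linchpin's yellow head, 74 mm above the pin's tip. The head is an upright block 16 mm (own x) by 10 mm (own y) by 43 mm tall; its top is 9 mm above this point. Grip across the 10 mm, fingertips at most 20 mm below this point to stay above the ring's wires. Own z up along the pin; own x points away from the side to which the ring is folded at the start.
- linchpin: The whole linchpin, about 120 g, upright in the block. Origin at its tip (bottom end), axes as pin_head. Round steel shank 9 mm thick, tapered to 5 mm over the lowest 6 mm. Flange 20 mm wide, 4 mm thick, underside 36 mm above the tip. Ring hinge axis (own y) 45 mm above the tip, top of head 83 mm. It must go into the bar with own x along hole_mid's x.
- ring (a joint): Ring angle (rad) about its hinge: 0 = level towards the pin's -x, 1.57 = upright, 3.14 = level towards +x, more = sloping down there. Starts 0.45 to 0.6. Light friction (0.2 N at the ball) holds it where left. A D of 4 mm wires 19 mm either side of the middle, red crossbar 8 mm thick, 48 mm from the hinge; clears the head. On top of the catch about 3.35; held under it 3.6 or more (free on to 4.3).
- ring_ball (a point): Centre of the smooth red ball, 18 mm thick, on a 6 mm stem on the ring's crossbar, 74 mm from the hinge axis (the ball's centre swings in a circle of that radius, clear over the head). Own axes turn with the ring: -x points outward from hinge to ball, y along the hinge. Pinched along y near the fingertips, the ball turns freely between the fingers while it is led round.
- hole_mid (a point): Nominal place of the hole, level with the locking bar's top face, 139 mm above the counter, 200 mm from the cooker's axis. Own x outward along the bar, z up. The bar slides stiffly along x (9 N) and was left anywhere up to 8 mm in or out, so THE TRUE HOLE LIES UP TO 8 mm EITHER SIDE ALONG x (none across): feel for it. Hole round, 10.5 mm wide, vertical, through; a sprung plunger inside grips the pin (5 to 10 N to push it home).
- bar_end_mid (a point): Nominal outer end of the bar (level steel bar 22 mm wide, 18 mm high), at mid-height, 32 mm outward of the hole; shifts with the bar like the hole. On the end face, 6 mm below the bar's top, a sprung round brass catch 12 mm thick stands out 12 mm. It gives when the ring's crossbar is pressed down past it (1 to 6 N at the ball), the wires straddling the bar, and then holds the ring.
- cooker: Stainless pressure cooker, fixed, 198 mm across; origin under its centre on the counter; its +x runs out along the locking bar. Lid edge at 130 mm, lid at most 147 mm high, valve knob in the middle to 178 mm. Black bar guide from 87 to 137 mm out from the axis, 48 mm wide, top at 146 mm. A black handle stands opposite.
- pin_block: Fixed wooden block 90 x 90 x 45 mm with a 12 mm hole in the middle in which the linchpin stands, its flange resting on the block's top. Origin under its centre.
- glass_jar: Glass jar 70 mm wide, 105 mm tall, a bystander; origin under its centre.
- spoons: Red measuring spoon set lying flat, about 120 mm long, 9 mm high, a bystander; origin at its ring.
- pot_grip: Blue hard-rubber pot grip shaped like a mitt, 138 mm long, 10 mm thick, a bystander; origin under the middle of its palm.
- trivet: Round wooden trivet 150 mm wide, 16 mm high, a bystander; origin under its centre.
- salt_bowl: White salt bowl 84 mm wide, 45 mm high, a bystander; origin under its centre.
- spice_tin: Spice tin 44 mm wide, 75 mm tall, a bystander; origin under its centre.

How it is judged:
By the outcome, as a careful person would: the job done as asked, in the order asked, and still so for the second after the job is handed in, with the robot touching nothing.
It also fails if it takes over 72 s, if anything falls off the work surface, if the arm or the gripper's body presses on something with over 40 N, if the wrist force passes 120 N, or if a joint passes its speed limit or range.

## Working session

There is one attempt and no reset: what is moved stays moved. The work goes in short steps, Python scripts to look and compute and a shell command to move; the robot and the scene stay as the last step left them, time stands still between calls to the robot, and variables do not carry over. Pictures are saved under pics/ and viewed, about 8 in all and at most 12, crops included, and the job is handed in when it is done.

```bash
mkdir -p pics
cat > h.py <<'E'
import numpy as np, cv2
from plant import *
from scipy.spatial.transform import Rotation as R
def rot(q): q=np.asarray(q,float); return q if q.shape==(3,3) else R.from_quat([q[1],q[2],q[3],q[0]]).as_matrix()
def f(im): return im["color"].shape[0]/2/np.tan(np.radians(im["fovy"])/2)
def ray(im,u,v):
    d=np.array([(u-im["cx"])/f(im),-(v-im["cy"])/f(im),-1.]); return np.array(im["eye"]),rot(im["attitude"])@d
def onz(im,u,v,z):
    e,d=ray(im,u,v); return e+d*(z-e[2])/d[2]
def pt(im,u,v):
    e,d=ray(im,u,v); return e+d*im["depth"][int(round(v)),int(round(u))]
def cloud(im):
    H,W=im["depth"].shape; v,u=np.mgrid[:H,:W]
    d=np.stack([(u-im["cx"])/f(im),-(v-im["cy"])/f(im),-np.ones_like(u)],-1)*im["depth"][...,None]
    return d@rot(im["attitude"]).T+np.array(im["eye"])
def proj(im,p):
    c=rot(im["attitude"]).T@(np.asarray(p)-im["eye"]); return im["cx"]+f(im)*c[0]/-c[2], im["cy"]-f(im)*c[1]/-c[2]
def save(im,n): cv2.imwrite("pics/"+n,cv2.cvtColor(im["color"],cv2.COLOR_RGB2BGR))
E
python3 - <<'E'
from h import *
o=get_obs(); print({k:np.round(v,3) for k,v in o.items()})
ims=[]
for n in("scene","top"):
    im=get_image(n); print(n,{k:im[k] for k in im if k not in("color","depth")}); 
    np.save(n+".npy",im,allow_pickle=True); ims.append(im["color"])
    save(im,n+"0.png")
E
```

```text
{'t': np.float64(0.0), 'q': array([-1.389,  0.277, -0.028,  1.268, -0.   ,  1.467]), 'joint_velocities': array([-0.   ,  0.001,  0.   ,  0.   ,  0.   , -0.001]), 'joint_torque': array([-2.0000e-03, -4.4551e+01,  2.9520e+01,  1.6000e-02, -0.0000e+00,
        0.0000e+00]), 'position': array([ 0.175, -0.599,  0.205]), 'ee_rot': array([-0.001,  0.8  , -0.6  , -0.001]), 'force': array([ 0.759, -0.581, -0.43 ]), 'torque': array([0.006, 0.07 , 0.024]), 'gripper_width': np.float64(0.085)}
scene {'fovy': 54.12350510742937, 'cx': 252.9058160222195, 'cy': 188.82662045384336, 'eye': array([ 0.91256267, -0.60587238,  0.81507218]), 'attitude': array([0.90128078, 0.34604692, 0.09583746, 0.24240394])}
top {'fovy': 47.69962061586139, 'cx': 259.1823279933657, 'cy': 184.85644452225574, 'eye': array([ 0.38607333, -0.05051804,  1.26268732]), 'attitude': array([-0.70082835, -0.05214624,  0.06086859,  0.70881267])}
```

View pics/scene0.png

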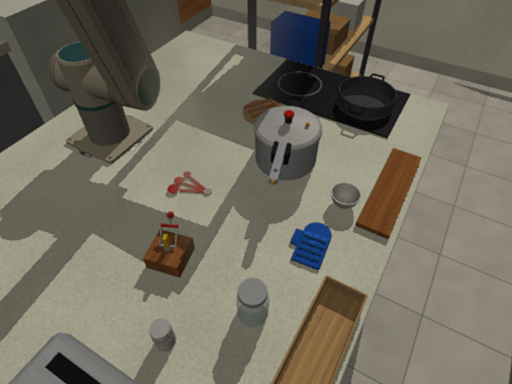

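View pics/top0.png

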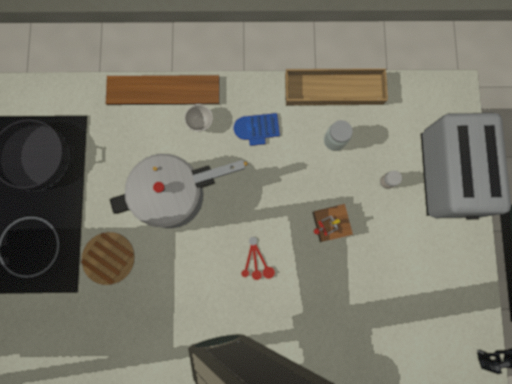

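The scene view shows the block with the pin near (168,250), the ring folded up and left, and the ball at (170,215). The cooker is at (288,140) with its bar end near (274,180). In the top view the block is at (333,222), the knob at (159,187) and the bar tip at (243,163).

Run:
```python
from h import *
for n in("scene","top"):
    im=np.load(n+".npy",allow_pickle=True).item(); P=cloud(im); C=im["color"].astype(int)
    hsv=cv2.cvtColor(im["color"],cv2.COLOR_RGB2HSV)
    h,s,v=[hsv[...,i].astype(int) for i in range(3)]
    red=((h<6)|(h>174))&(s>150)&(v>70); yel=(h>20)&(h<34)&(s>120)&(v>90)
    wood=(h>4)&(h<20)&(s>90)
    for nm,m in(("red",red),("yel",yel),("wood",wood)):
        k,l,st,c=cv2.connectedComponentsWithStats(m.astype(np.uint8))
        for i in range(1,k):
            if st[i,4]>=(4 if nm!="wood" else 150):
                q=P[l==i]; print(n,nm,np.round(c[i]),st[i,4],"med",np.round(np.median(q,0),4),"zmax",q[:,2].max().round(3))
    # bar top: z about 0.139
    for lo,hi,nm in((.134,.143,"bar"),(.041,.049,"blocktop")):
        m=(P[...,2]>lo)&(P[...,2]<hi)
        k,l,st,c=cv2.connectedComponentsWithStats(m.astype(np.uint8))
        for i in range(1,k):
            if st[i,4]>60:
                q=P[l==i]; r=cv2.minAreaRect(q[:,:2].astype(np.float32)*1000); print(n,nm,np.round(c[i]),st[i,4],np.round(q.mean(0),4),[np.round(a,1) for a in r])
im=np.load("top.npy",allow_pickle=True).item()
ob=np.load("scene.npy",allow_pickle=True).item()
a=cv2.resize(im["color"][130:260,110:370],None,fx=3,fy=3,interpolation=cv2.INTER_CUBIC)
b=cv2.resize(ob["color"][90:290,130:340],None,fx=2.6,fy=2.6)
c=np.zeros((600,800,3),np.uint8); 
cv2.imwrite("pics/t1.png",a[...,::-1])
```

```text
scene red [289. 114.] 54 med [0.5642 0.1829 0.1776] zmax 0.18
scene red [176. 180.] 11 med [ 0.3281 -0.0648  0.0096] zmax 0.815
scene red [173. 188.] 69 med [ 0.3414 -0.0936  0.0095] zmax 0.013
scene red [201. 188.] 30 med [ 0.409  -0.0493  0.0044] zmax 0.815
scene red [170. 214.] 28 med [ 0.4518 -0.2239  0.1009] zmax 0.106
scene red [168. 225.] 38 med [ 0.459  -0.2418  0.0834] zmax 0.088
scene yel [165. 239.] 51 med [ 0.4783 -0.2802  0.0884] zmax 0.094
scene wood [191.   8.] 511 med [-1.2932  2.0563 -0.5895] zmax 0.815
scene wood [306.   6.] 420 med [0.2692 0.9013 0.1641] zmax 0.815
scene wood [343.  44.] 1690 med [ 0.3207  1.4002 -0.2023] zmax 0.815
scene wood [258. 108.] 480 med [0.3664 0.3627 0.012 ] zmax 0.815
scene wood [388. 193.] 2860 med [0.8871 0.1855 0.0185] zmax 0.815
scene wood [188. 183.] 165 med [ 0.3634 -0.055   0.0044] zmax 0.012
scene wood [169. 256.] 1336 med [ 0.4955 -0.2944  0.0443] zmax 0.815
scene wood [322. 335.] 5523 med [ 0.8824 -0.271   0.0057] zmax 0.815
scene bar [39. 37.] 157 [-0.5067  0.1926  0.1385] [array([-504. ,  206.6]), array([240.5,  69. ]), np.f
[... 2040 characters left out ...]
3.  86.] 182 [ 0.8776 -0.2013  0.044 ] [array([ 883.6, -225.7]), array([152.2, 102. ]), np.float64(89.7)]
top blocktop [369.  70.] 90 [ 0.926  -0.3991  0.0438] [array([ 928. , -394.5]), array([121.1,  36. ]), np.float64(73.5)]
top blocktop [367.  99.] 80 [ 0.8359 -0.3876  0.044 ] [array([ 835.8, -381.8]), array([  7.7, 130.4]), np.float64(0.1)]
top blocktop [191. 113.] 64 [0.7974 0.1295 0.0438] [array([794.4, 127.1]), array([39.6, 81.3]), np.float64(61.6)]
top blocktop [335. 221.] 713 [ 0.4771 -0.2772  0.0448] [array([ 475.1, -273.6]), array([90. , 90.3]), np.float64(12.5)]
top blocktop [328. 225.] 103 [ 0.4673 -0.2594  0.0451] [array([ 468.2, -260.5]), array([33.6, 28.5]), np.float64(25.6)]
```

View pics/t1.png

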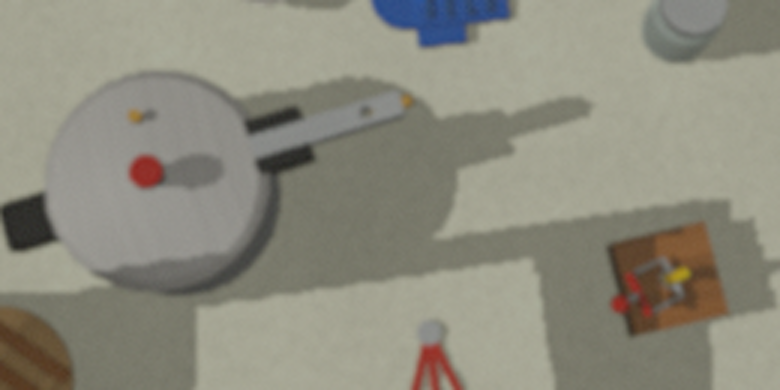

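The top crop shows the hole in the bar at crop (365,110), which is pixel (231.7,166.7). The bar end is near (242,164), the head is yellow at crop (678,275), and the ring is folded towards the lower left with the ball at (620,304).

Run:
```python
from h import *
T=np.load("top.npy",allow_pickle=True).item(); S=np.load("scene.npy",allow_pickle=True).item()
ref=lambda p:np.round(p,4)
hole=onz(T,231.5,166.4,.139); print("hole",ref(hole))
# lid circle from top: pixels with z in .125-.15, knob
for im in(T,S):
    P=cloud(im); m=(P[...,2]>.12)&(P[...,2]<.15)&(np.hypot(P[...,0]-.56,P[...,1]-.18)<.094)
    knob=(P[...,2]>.172)&(P[...,2]<.185)&(np.hypot(P[...,0]-.56,P[...,1]-.18)<.05)
    print("knob",ref(P[knob].mean(0)),knob.sum())
    # bar beyond r=140
    c=P[knob].mean(0)[:2]; r=np.hypot(P[...,0]-c[0],P[...,1]-c[1])
    b=(r>.142)&(r<.25)&(P[...,2]>.135)&(P[...,2]<.143)&(P[...,0]>.5)&(P[...,1]<.15)
    q=P[b][:,:2]; mu=q.mean(0); d=np.linalg.svd(q-mu)[2][0]; d*=np.sign(d@(mu-c)); a=(q-c)@d; n=np.array([-d[1],d[0]])
    print("bar",b.sum(),"dir deg",np.degrees(np.arctan2(d[1],d[0])).round(2),"c-mu",np.degrees(np.arctan2(*(mu-c)[::-1])).round(2),"end",a.max().round(4),"lat",((mu-c)@n).round(4),"linept@0.2",ref(c+0.2*d+n*((mu-c)@n)))
    # yellow head orient
    hsv=cv2.cvtColor(im["color"],cv2.COLOR_RGB2HSV); y=(hsv[...,0]>20)&(hsv[...,0]<34)&(hsv[...,1]>110)&(hsv[...,2]>80)&(P[...,2]>.086)&(P[...,2]<.098)&(P[...,0]<.52)
    print("head",ref(P[y].mean(0)),y.sum())
print("ball T",ref(onz(T,316,231,.098)),"S",ref(onz(S,170,214,.098)))
h=np.array([.475,-.274]);print("bearing", [np.degrees(np.arctan2(*(h-onz(i,u,v,.096)[:2])[::-1])).round(1) for i,u,v in((T,316,231),(S,170,214))])
```

```text
hole [0.6174 0.0069 0.139 ]
knob [0.5602 0.1889 0.1776] 110
bar 250 dir deg -73.14 c-mu -72.86 end 0.2333 lat 0.0009 linept@0.2 [ 0.6191 -0.0023]
head [ 0.4747 -0.2728  0.0917] 21
knob [0.5621 0.185  0.1773] 69
bar 210 dir deg -73.11 c-mu -72.97 end 0.2334 lat 0.0005 linept@0.2 [ 0.6207 -0.0062]
head [ 0.4773 -0.2761  0.091 ] 30
ball T [ 0.4474 -0.2165  0.098 ] S [ 0.4506 -0.2197  0.098 ]
bearing [np.float64(-64.3), np.float64(-65.1)]
```

```bash
python3 -m inch '[[-2.5,-4.2,-1,-10,1],[-5,-8.4,-1,-20,1],[-7.6,-12.6,-1,-30,1],[-10.1,-16.8,-1,-40,1],[-12.7,-21,-1,-50,1],[-15.2,-25.3,-1,-60,1],[-17.7,-29.5,-1,-70,1],[-20.3,-33.7,-1,-80,1],[-22.8,-37.9,-1,-90,1],[-22.8,-37.9,-1,-99,1]]'
python3 -m inch '[[0,0,0,0,1],[0,0,0,0,1]]'
python3 - <<'E'
from h import *
o=get_obs(); r=rot(o["ee_rot"]); print(o["position"],r.round(3),np.degrees(o["q"]).round(1))
im=get_image("wrist"); np.save("w1.npy",im,allow_pickle=True); save(im,"w1.png"); print(im["eye"],rot(im["attitude"]).round(3))
E
```

```text
t: 1.35
position: [0.4766, -0.271, 0.2153]
ee_rot: [-0.002, 0.975, 0.224, 0.0]
force: [-0.2, -1.3, -0.2]
gripper_width: 0.0852
t: 1.6
position: [0.4763, -0.2709, 0.2148]
ee_rot: [-0.002, 0.975, 0.223, -0.0]
force: [-0.1, -0.8, -0.4]
gripper_width: 0.0852
[ 0.47626347 -0.27094146  0.21484637] [[ 0.901  0.435 -0.001]
 [ 0.435 -0.901  0.004]
 [ 0.    -0.004 -1.   ]] [-36.5   7.9 -10.3  72.    0.1  27.8]
[ 0.44500479 -0.20482736  0.38173425] [[ 0.901 -0.416 -0.124]
 [ 0.434  0.863  0.258]
 [ 0.    -0.286  0.958]]
```

View pics/w1.png

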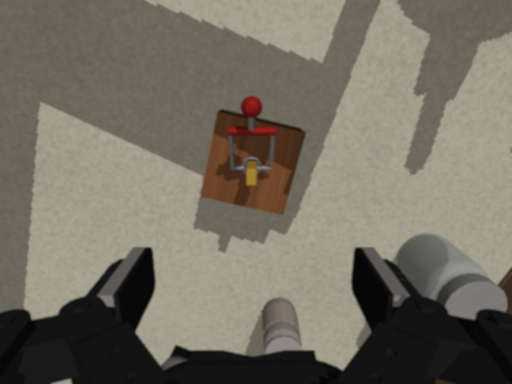

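The wrist view shows the pin head at (252,175), the crossbar at about (252,131) and the ball at (252,107). It is almost aligned with the image's vertical axis.

```bash
cat > meas.py <<'E'
from h import *
def pinmeas(im,ztop,zball,zc):
    hsv=cv2.cvtColor(im["color"],cv2.COLOR_RGB2HSV).astype(int); h,s,v=hsv[...,0],hsv[...,1],hsv[...,2]
    out={}
    for nm,m in(("red",((h<6)|(h>174))&(s>140)&(v>60)),("yel",(h>19)&(h<34)&(s>110)&(v>70))):
        k,l,st,c=cv2.connectedComponentsWithStats(m.astype(np.uint8))
        for i in range(1,k):
            if st[i,4]>20: print(nm,c[i].round(1),st[i])
    return m
E
python3 - <<'E'
from meas import *
im=np.load("w1.npy",allow_pickle=True).item(); pinmeas(im,0,0,0)
P=cloud(im)
hsv=cv2.cvtColor(im["color"],cv2.COLOR_RGB2HSV).astype(int)
y=(hsv[...,0]>19)&(hsv[...,0]<34)&(hsv[...,1]>110)&(P[...,2]>.087)&(P[...,2]<.097)
vs,us=np.nonzero(y); print("head top px",us.mean(),vs.mean(),us.min(),us.max(),vs.min(),vs.max(),P[y].mean(0).round(4))
t=onz(im,us.mean(),vs.mean(),.092); print("top",t.round(4))
red=((hsv[...,0]<6)|(hsv[...,0]>174))&(hsv[...,1]>140)&(hsv[...,2]>60)
m=np.zeros_like(red); m[126:137,220:285]=red[126:137,220:285]
q=P[m]; q2=q[:,:2]-q[:,:2].mean(0); d=np.linalg.svd(q2)[2][0]; print("crossbar",q.mean(0).round(4),np.degrees(np.arctan2(d[1],d[0])).round(2),len(q))
m[:]=0;m[95:118,240:264]=red[95:118,240:264]; print("ball",P[m].mean(0).round(4))
b=P[m].mean(0); print(np.degrees(np.arctan2(*(t[:2]-b[:2])[::-1])), np.linalg.norm(t[:2]-b[:2]))
E
```

```text
red [251.1 106.4] [242  96  20  21 324]
red [251.5 130.6] [227 126  49  10 400]
yel [250.9 172.6] [246 160  11  25 250]
head top px 250.88108108108108 175.75135135135136 246 256 167 184 [ 0.476  -0.2731  0.0907]
top [ 0.4759 -0.2728  0.092 ]
crossbar [ 0.4597 -0.2377  0.083 ] 25.98 400
ball [ 0.45   -0.2183  0.1021]
-64.62312751745155 0.0603023379667498
```

```bash
python3 -m inch '[[-0.14,0.22,5,0,0.3],[-0.14,0.22,10,0,0],[-0.14,0.22,13,0,-0.2],[-0.14,0.22,14.8,0,-0.3],[-0.14,0.22,14.8,0,-0.3],[-0.14,0.22,14.8,0,-1],[-0.14,0.22,14.8,0,-1],[-0.14,0.22,14.8,0,-1],[-0.14,0.22,14.8,0,-1]]' 60
python3 - <<'E'
from h import *
o=get_obs(); r=rot(o["ee_rot"]); print(o["position"],r.round(3),o["force"],o["torque"],o["gripper_width"])
E
```

```text
t: 2.78
position: [0.476, -0.2735, 0.0675]
ee_rot: [-0.001, 0.975, 0.223, 0.0]
force: [0.3, -0.1, -0.3]
gripper_width: 0.0
[ 0.47600723 -0.273478    0.06747998] [[ 0.901  0.435 -0.001]
 [ 0.435 -0.901  0.003]
 [ 0.001 -0.003 -1.   ]] [ 0.31040014 -0.11939942 -0.27964108] [0.01517805 0.00820446 0.00715759] 1.965944190827272e-05
```

Run:
```python
from h import *
a=get_image("wrist"); np.save("w2.npy",a,allow_pickle=True); b=get_image("scene"); np.save("s2.npy",b,allow_pickle=True)
x=a["color"][20:384,100:420]; y=cv2.resize(b["color"][170:300,90:250],None,fx=2.8,fy=2.8)
c=np.zeros((364,800,3),np.uint8); c[:,:320]=x; c[:y.shape[0],330:330+y.shape[1]]=y[:364]
cv2.imwrite("pics/c2.png",c[...,::-1])
```

```text
(no output)
```

View pics/c2.png

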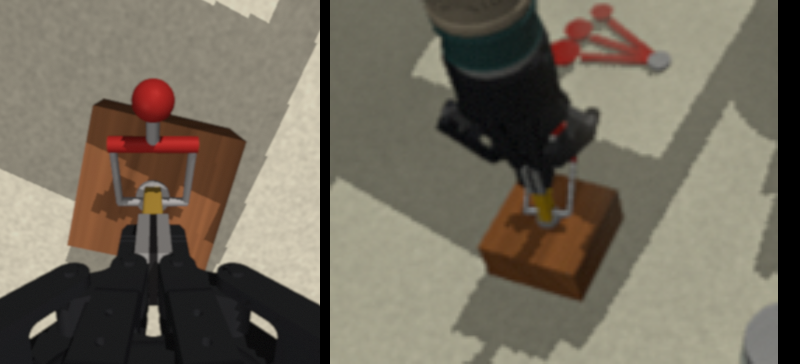

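The wrist crop shows the shut fingers ending at crop (152,215) just below the head at (152,200). The scene crop shows the fingertips above and left of the head. The grip missed, so I'll check with depth.

Run:
```python
from h import *
a=np.load("w2.npy",allow_pickle=True).item(); s=np.load("s2.npy",allow_pickle=True).item()
o=get_obs(); p=o["position"]
print("TCP proj wrist",proj(a,p),"scene",proj(s,p))
Pa=cloud(a); Ps=cloud(s)
for v in range(196,300,8): print(v,[ (Pa[v,u].round(3).tolist(),a["color"][v,u].tolist()) for u in (244,252,260)])
for (u,v) in((285,239),(282,232),(285,246)): print(Ps[v,u].round(3),s["color"][v,u])
print(a["eye"])
for (u,v) in((278,225),(280,232),(283,238),(285,243)): 
  uu=90+(530-330+ (u-280)*2)/2.8
x=np.array(s["eye"])
for U,V in((525,175),(530,190),(533,200),(540,195),(545,210)):
    u=int(90+(U-330)/2.8); v=int(170+V/2.8); print(u,v,Ps[v,u].round(3),s["color"][v,u])
```

```text
TCP proj wrist (np.float64(251.62759416774725), np.float64(229.5546852291107)) scene (np.float64(166.35711501223028), np.float64(241.5125815199353))
196 [([0.467, -0.265, 0.044], [135, 86, 54]), ([0.471, -0.263, 0.044], [93, 58, 36]), ([0.475, -0.261, 0.044], [89, 56, 34])]
204 [([0.468, -0.268, 0.049], [132, 128, 126]), ([0.472, -0.266, 0.049], [161, 156, 155]), ([0.477, -0.264, 0.048], [141, 138, 136])]
212 [([0.469, -0.269, 0.058], [94, 81, 54]), ([0.473, -0.267, 0.06], [136, 107, 41]), ([0.477, -0.265, 0.059], [129, 103, 52])]
220 [([0.469, -0.269, 0.071], [128, 102, 46]), ([0.473, -0.267, 0.07], [157, 124, 48]), ([0.477, -0.265, 0.071], [150, 120, 53])]
228 [([0.469, -0.269, 0.081], [139, 110, 45]), ([0.473, -0.267, 0.081], [157, 124, 48]), ([0.477, -0.265, 0.081], [155, 122, 47])]
236 [([0.468, -0.265, 0.098], [117, 114, 112]), ([0.471, -0.264, 0.098], [24, 21, 22]), ([0.475, -0.262, 0.099], [117, 114, 111])]
244 [([0.468, -0.265, 0.107], [117, 114, 111]), ([0.471, -0.263, 0.107], [24, 23, 23]), ([0.475, -0.262, 0.106], [117, 114, 111])]
252 [([0.469, -0.265, 0.113], [117, 114,
[... 393 characters left out ...]
122]), ([0.472, -0.265, 0.129], [39, 37, 37]), ([0.474, -0.263, 0.13], [153, 149, 145])]
284 [([0.469, -0.264, 0.137], [26, 26, 26]), ([0.474, -0.268, 0.129], [33, 32, 33]), ([0.473, -0.262, 0.138], [26, 27, 27])]
292 [([0.469, -0.265, 0.141], [26, 26, 26]), ([0.475, -0.271, 0.128], [27, 27, 26]), ([0.473, -0.262, 0.142], [18, 18, 18])]
[ 0.7   -0.083  0.   ] [164 162 140]
[ 0.683 -0.066 -0.001] [168 166 144]
[ 0.71  -0.102  0.001] [171 168 146]
[ 0.44462753 -0.2072478   0.23429425]
159 232 [ 0.477 -0.286  0.122] [67 68 65]
161 237 [ 0.478 -0.286  0.103] [64 67 64]
162 241 [ 0.474 -0.284  0.082] [104  69  24]
165 239 [ 0.482 -0.28   0.09 ] [76 65 40]
166 245 [ 0.48  -0.281  0.065] [97 76  7]
```

```bash
python3 -m inch '[[0,0,-3,0,-1],[0,0,-6,0,-1],[0,0,-6,0,-1]]'
python3 - <<'E'
from h import *
a=get_image("wrist"); s=get_image("scene"); np.save("s3.npy",s,allow_pickle=True)
o=get_obs(); p=o["position"]; u,v=proj(s,p); print(p,o["gripper_width"],"TCP in scene",u,v,"wrist",proj(a,p))
P=cloud(a)
for V in range(210,270,4): print(V,P[V,244].round(3),a["color"][V,244],P[V,260].round(3))
y=cv2.resize(s["color"][180:280,110:230],None,fx=4,fy=4); cv2.circle(y,(int((u-110)*4+2),int((v-180)*4+2)),4,(0,255,0),1)
x=a["color"][120:320,170:330]; x=cv2.resize(x,None,fx=2,fy=2); cv2.circle(x,tuple(int(k) for k in (2*(np.array(proj(a,p))-[170,120]))),4,(0,255,0),1)
c=np.zeros((400,800,3),np.uint8); c[:,:320]=x; c[:,320:]=y
cv2.imwrite("pics/c3.png",c[...,::-1])
E
```

```text
t: 3.25
position: [0.478, -0.275, 0.13]
ee_rot: [0.001, 0.975, 0.223, 0.002]
force: [1.4, -1.1, 0.0]
gripper_width: 0.0001
[ 0.4758499  -0.27343981  0.12706266] 7.486415424302809e-05 TCP in scene 161.6764244115265 226.58609081264257 wrist (np.float64(249.53959151197233), np.float64(224.06889752925616))
210 [ 0.475 -0.28   0.091] [156 122  47] [ 0.493 -0.291  0.044]
214 [ 0.483 -0.299  0.045] [105  76  35] [ 0.494 -0.294  0.043]
218 [ 0.484 -0.303  0.043] [81 51 31] [ 0.496 -0.297  0.045]
222 [ 0.486 -0.306  0.044] [82 51 32] [ 0.497 -0.3    0.045]
226 [ 0.487 -0.309  0.044] [84 52 32] [ 0.499 -0.303  0.045]
230 [ 0.489 -0.312  0.044] [107  67  42] [ 0.5   -0.306  0.044]
234 [ 0.47  -0.266  0.16 ] [106  94  87] [ 0.476 -0.263  0.159]
238 [ 0.47  -0.267  0.162] [104 102  99] [ 0.476 -0.264  0.163]
242 [ 0.47  -0.267  0.166] [105 102 100] [ 0.476 -0.263  0.168]
246 [ 0.47  -0.266  0.172] [105 102 100] [ 0.476 -0.263  0.171]
250 [ 0.47  -0.266  0.174] [105 102 100] [ 0.476 -0.264  0.174]
254 [ 0.47  -0.266  0.177] [105 103 101] [ 0.476 -0.264  0.178]
258 [ 0.47  -0.266  0.181] [104 102  99] [ 0.476 -0.264  0.181]
262 [ 0.47  -0.266  0.184] [105 102 100] [ 0.476 -0.263  0.184]
266 [ 0.471 -0.266  0.187] [104 102 100] [ 0.476 -0.264  0.187]
```

View pics/c3.png

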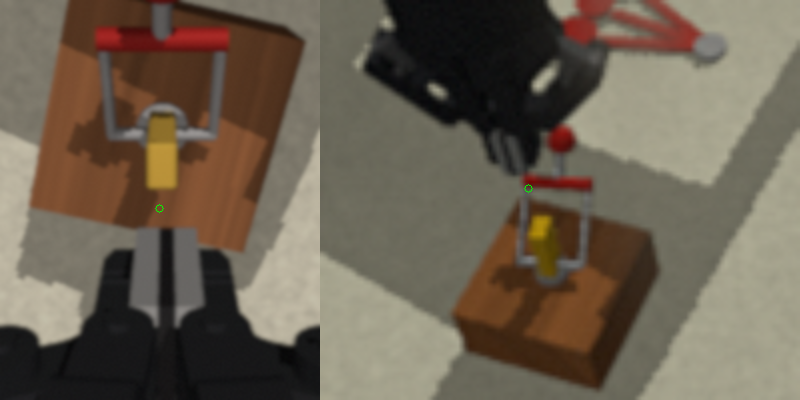

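The fingertips are really about 25–29 mm farther back than the reported TCP: the tip edge is seen at z≈0.156 when the TCP reads 0.127, and the shut fingers cleared the head top earlier. I'll go that much lower.

```bash
python3 -m inch '[[0,0,0,0,-0.3],[0,0,0,0,-0.3],[0,0,5,0,-0.3],[0,0,7.5,0,-0.3],[0,0,7.5,0,-0.3],[0,0,7.5,0,-1],[0,0,7.5,0,-1],[0,0,7.5,0,-1]]' 30
python3 - <<'E'
from h import *
o=get_obs(); print(o["position"],rot(o["ee_rot"])[:,0].round(3),o["force"],o["gripper_width"])
E
```

```text
t: 4.35
position: [0.4765, -0.2737, 0.0531]
ee_rot: [-0.001, 0.975, 0.223, 0.001]
force: [1.0, 0.8, -1.5]
gripper_width: 0.0089
[ 0.47646512 -0.27373463  0.05308654] [0.901 0.435 0.002] [ 1.00163887  0.77651989 -1.47766106] 0.008863552138789473
```

```bash
python3 -m inch '[[0,0,0,0,-0.5],[0,0,0,0,-0.5],[0,0,1.2,0,-0.5],[0,0,1.2,0,-0.5],[0,0,1.2,0,-1],[0,0,1.2,0,-1],[0,0,1.2,0,-1],[0,0,1.2,0,-1]]' 70
python3 - <<'E'
from h import *
o=get_obs(); print(o["position"],o["force"],o["torque"],o["gripper_width"])
a=get_image("wrist"); P=cloud(a); m=[(v,P[v,252].round(3).tolist()) for v in range(200,240,4)]; print(m)
E
```

```text
t: 5.35
position: [0.4764, -0.2737, 0.041]
ee_rot: [-0.001, 0.975, 0.223, 0.001]
force: [-0.1, -0.0, -1.4]
gripper_width: 0.0082
[ 0.47643427 -0.27365765  0.04104683] [-0.05751243 -0.01346222 -1.36287726] [ 0.00223016 -0.01335167  0.04108159] 0.008220873599596161
[(200, [0.469, -0.257, 0.043]), (204, [0.47, -0.259, 0.044]), (208, [0.471, -0.262, 0.043]), (212, [0.472, -0.264, 0.043]), (216, [0.473, -0.265, 0.044]), (220, [0.473, -0.266, 0.048]), (224, [0.474, -0.268, 0.048]), (228, [0.473, -0.267, 0.055]), (232, [0.473, -0.267, 0.059]), (236, [0.473, -0.267, 0.064])]
```

```bash
python3 -m inch '[[0,0,-5,0,-1],[0,0,-11,0,-1],[0,0,-17.4,0,-1],[4,-3,-17.4,2,-1],[8,-6.1,-17.4,4,-1],[12.4,-9.5,-17.4,6,-1],[16.5,-12.6,-17.4,8,-1],[20.6,-15.7,-17.4,8.8,-1],[24.77,-18.89,-17.4,8.8,-1],[24.77,-18.89,-17.4,8.8,-1]]' && python3 -m inch '[[0,0,0,0,-1],[0,0,0,0,-1]]'
python3 - <<'E'
from h import *
o=get_obs(); print(o["position"],rot(o["ee_rot"])[:,0].round(3),o["force"],o["gripper_width"])
a=get_image("wrist"); np.save("w4.npy",a,allow_pickle=True); s=get_image("scene"); np.save("s4.npy",s,allow_pickle=True); np.save("t4.npy",get_image("top"),allow_pickle=True)
p=o["position"]-[0,0,.032]; print("tip",proj(a,p),"hole?",proj(a,[.6176,.004,.139]))
y=cv2.resize(s["color"][60:210,210:360],None,fx=2.55,fy=2.55)
c=np.zeros((384,800,3),np.uint8); c[:,:410]=a["color"][:,50:460]; c[:y.shape[0],415:415+y.shape[1]]=y[:384]
cv2.imwrite("pics/c4.png",c[...,::-1])
E
```

```text
t: 6.65
position: [0.6184, 0.0069, 0.2154]
ee_rot: [-0.001, 0.989, 0.15, 0.001]
force: [-0.6, -0.2, -1.3]
gripper_width: 0.0088
t: 6.9
position: [0.6179, 0.0061, 0.2153]
ee_rot: [-0.001, 0.989, 0.149, 0.0]
force: [-0.6, -0.2, -1.4]
gripper_width: 0.0086
[0.61786756 0.0060681  0.21525889] [0.955 0.295 0.001] [-0.6321763  -0.18485414 -1.42986271] 0.008643587393270449
tip (np.float64(251.85489549533594), np.float64(209.63520968526944)) hole? (np.float64(250.8134349133913), np.float64(191.6164209497374))
```

View pics/c4.png

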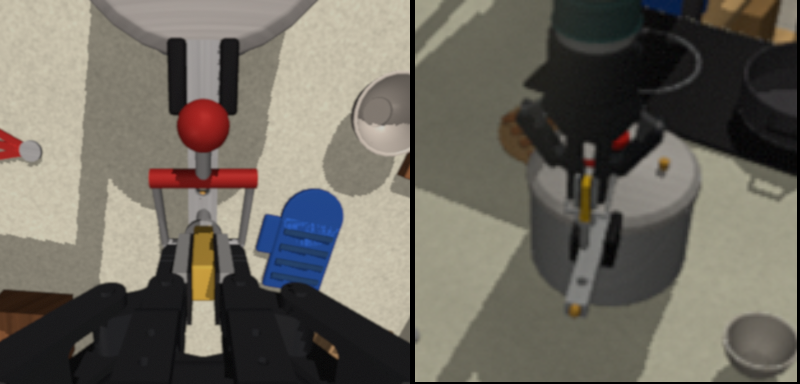

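The wrist crop shows the pin held, with the hole just under the crossbar at crop (204,189), which is px (254,189). The scene crop shows the hole at (582,283) and the catch at (575,310), with the pin behind. Casting rays.

Run:
```python
from h import *
a=np.load("w4.npy",allow_pickle=True).item(); s=np.load("s4.npy",allow_pickle=True).item(); s0=np.load("scene.npy",allow_pickle=True).item()
g=cv2.cvtColor(s["color"],cv2.COLOR_RGB2GRAY).astype(int); print(g[165:177,268:284])
ga=a["color"]; print(ga[184:198,246:262].sum(-1)//3)
u=275.5;v=171
d=np.array([np.cos(np.radians(-73)),np.sin(np.radians(-73))])
for nm,p in(("scene",onz(s,u,v,.139)),("wrist",onz(a,253.5,189,.139))): print(nm,p.round(4),"rel tcp along/across",((p[:2]-[.6179,.0061])@d).round(4),((p[:2]-[.6179,.0061])@[-d[1],d[0]]).round(4))
# bar end in wrist/scene: brass
hsv=cv2.cvtColor(s["color"],cv2.COLOR_RGB2HSV).astype(int); m=(hsv[...,0]>12)&(hsv[...,0]<30)&(hsv[...,1]>110); m[:170]=0;m[195:]=0;m[:,:262]=0;m[:,285:]=0
vs,us=np.nonzero(m); print("brass",us.mean(),vs.mean(),onz(s,us.mean(),vs.mean(),.133).round(4),cloud(s)[m].mean(0))
# bar centreline in wrist
P=cloud(a); b=(P[...,2]>.135)&(P[...,2]<.143)&(np.abs((P[...,:2]-[.6179,.0061])@[-d[1],d[0]])<.02); al=(P[...,:2]-[.6179,.0061])@d; ac=(P[...,:2]-[.6179,.0061])@np.array([-d[1],d[0]])
for lo in np.arange(-.06,.05,.01):
    k=b&(al>lo)&(al<lo+.01); 
    if k.sum()>20: print(lo.round(2),ac[k].min().round(4),ac[k].max().round(4),k.sum())
```

```text
[[ 68  69  65  68 105 126 127 125 124 125 126 126 119  83  60  64]
 [ 69  68  66  74 112 129 126 125 124 125 128 127 110  75  65  69]
 [ 68  66  67  91 119 129 127 126 127 129 128 126  99  68  65  68]
 [ 68  67  69 100 122 121 114 110 117 125 128 127  94  64  67  68]
 [ 67  67  74 109 124 104  81  78  86 105 122 120  86  63  68  69]
 [ 66  65  78 112 128  96  63  60  67  94 118 105  72  66  69  70]
 [ 66  66  91 120 128 110  84  77  84 108 125  99  67  65  71  69]
 [ 65  69 105 128 128 125 117 115 119 126 128  95  66  68  70  70]
 [ 64  75 112 128 129 127 128 129 129 128 121  86  63  67  68  68]
 [ 64  89 121 128 127 126 127 127 130 128 107  73  65  67  68  68]
 [ 70  96 123 129 128 126 126 128 128 128  98  66  63  68  68  68]
 [ 95 113 128 128 127 125 125 129 130 122  90  64  67  69  68  68]]
[[ 48  47  47  46  47  46  47  47  47  48  47  47  47  50  54  60]
 [ 46  47  48  47  47  46  48  45  46  45  46  47  47  49  50  53]
 [ 46  45  45  46  46  48  46  46  46  47  46  45  46  48  50  50]
 [ 49  45  48  54  56  57  57  57  57  55  51  47  48  53  59  64]
 [ 61  51  53  63  72  77  
[... 298 characters left out ...]
 137 146]
 [132 120 110 110 116 124 130 127 115  98  90  96 114 133 145 149]
 [142 133 124 118 119 122 126 124 117 110 109 118 132 144 150 151]
 [150 146 139 132 127 125 124 122 122 124 131 139 146 151 153 152]
 [153 151 148 144 141 139 137 135 136 141 146 150 152 155 155 152]
 [154 152 150 145 144 146 148 149 150 150 151 152 155 156 155 152]]
scene [0.6213 0.0012 0.139 ] rel tcp along/across 0.0057 0.0018
wrist [0.6189 0.0066 0.139 ] rel tcp along/across -0.0001 0.0011
brass 272.1111111111111 181.27777777777777 [ 0.6283 -0.0295  0.133 ] [ 0.63008285 -0.03315781  0.13730937]
-0.03 -0.0104 0.011 176
-0.02 -0.0104 0.0103 59
0.0 -0.0107 0.0107 302
0.01 -0.0108 0.0108 299
0.02 -0.0109 0.0109 103
```

```bash
python3 -m inch '[[0.05,-0.03,2,0,-1],[0.05,-0.03,3.8,0,-1],[0.05,-0.03,4.2,0,-1],[0.05,-0.03,4.5,0,-1],[0.05,-0.03,4.7,0,-1],[0.05,-0.03,4.7,0,-1]]'
```

```text
t: 7.8
position: [0.6188, 0.0064, 0.1689]
ee_rot: [-0.001, 0.989, 0.149, 0.001]
force: [-0.3, 0.2, -1.0]
gripper_width: 0.009
```

```bash
python3 -m inch '[[0,0,0.2,0,-1],[0,0,0.4,0,-1],[0,0,0.5,0,-1],[0,0,0.5,0,-1]]'
```

```text
t: 8.3
position: [0.6183, 0.0066, 0.1635]
ee_rot: [-0.001, 0.989, 0.149, 0.0]
force: [-1.1, -0.6, -0.5]
gripper_width: 0.0087
```

```bash
python3 -m inch '[[0,0,0.3,0,-1],[0,0,0.6,0,-1],[0,0,0.8,0,-1],[0,0,1.0,0,-1]]'; python3 -m inch '[[0,0,0.2,0,-1],[0,0,0.5,0,-1],[0,0,0.8,0,-1]]'
```

```text
t: 8.8
position: [0.6182, 0.007, 0.1536]
ee_rot: [-0.002, 0.989, 0.149, 0.0]
force: [-3.8, 2.5, 4.4]
gripper_width: 0.0086
t: 9.18
position: [0.6181, 0.007, 0.1454]
ee_rot: [-0.002, 0.989, 0.149, 0.0]
force: [-2.3, 2.3, 3.5]
gripper_width: 0.0089
```

```bash
python3 -c "
from plant import *
o=get_obs();print(o['position'],o['force'],o['torque'])"
```

```text
[0.61808081 0.00704195 0.14543157] [-2.34314609  2.31395887  3.54449339] [0.42413704 0.85768558 0.02441302]
```

```bash
python3 -m inch '[[-0.02,-0.02,0.3,0,-1],[-0.02,-0.02,0.6,0,-1],[-0.02,-0.02,0.8,0,-1]]'; python3 -m inch '[[0,0,0.1,0,-1],[0,0,0.2,0,-1],[0,0,0.25,0,-1]]'
```

```text
t: 9.55
position: [0.6179, 0.0072, 0.1371]
ee_rot: [-0.002, 0.989, 0.149, 0.0]
force: [-2.4, 2.0, 2.7]
gripper_width: 0.0087
t: 9.93
position: [0.6179, 0.0071, 0.1345]
ee_rot: [-0.002, 0.989, 0.149, 0.0]
force: [-3.2, 1.9, 3.5]
gripper_width: 0.0087
```

Expected seat is at about TCP z 0.135. I'll press in small steps until the force rises.

```bash
python3 -m inch '[[0,0,0.08,0,-1],[0,0,0.12,0,-1]]'; python3 -m inch '[[0,0,0.1,0,-1],[0,0,0.1,0,-1]]'
```

```text
t: 10.18
position: [0.6179, 0.0071, 0.1344]
ee_rot: [-0.002, 0.989, 0.149, 0.001]
force: [-4.3, 1.9, 8.2]
gripper_width: 0.0089
t: 10.42
position: [0.618, 0.0071, 0.1345]
ee_rot: [-0.002, 0.989, 0.149, 0.001]
force: [-4.1, 2.4, 7.8]
gripper_width: 0.0083
```

The flange is seated: z stopped at 0.1345 as expected with 8 N. Relax, open, lift and look.

```bash
python3 -m inch '[[0,0,-0.1,0,-1],[0,0,-0.1,0,-0.5],[0,0,-0.1,0,-0.5],[0,0,-0.1,0,-0.5],[0,0,-3,0,-0.4],[0,0,-7,0,-0.4],[0,0,-10,0,-0.3],[0,0,-10,0,-0.3],[0,0,-10,0,-0.3]]' 20
python3 - <<'E'
from meas import *
o=get_obs(); print(o["position"],rot(o["ee_rot"])[:,0].round(3),o["force"],o["gripper_width"])
a=get_image("wrist"); np.save("w5.npy",a,allow_pickle=True); s=get_image("scene")
P=cloud(a); hsv=cv2.cvtColor(a["color"],cv2.COLOR_RGB2HSV).astype(int)
red=((hsv[...,0]<6)|(hsv[...,0]>174))&(hsv[...,1]>140)&(hsv[...,2]>60)
k,l,st,c=cv2.connectedComponentsWithStats(red.astype(np.uint8))
for i in range(1,k):
    if st[i,4]>30: q=P[l==i]; print(c[i].round(1),st[i],q.mean(0).round(4),q[:,2].max().round(4))
print("tip proj z+28mm",proj(a,o["position"]+[0,0,.028]))
y=cv2.resize(s["color"][60:210,210:360],None,fx=2.55,fy=2.55)
c=np.zeros((384,800,3),np.uint8); c[:,:410]=a["color"][:,50:460]; c[:y.shape[0],415:415+y.shape[1]]=y[:384]
cv2.imwrite("pics/c5.png",c[...,::-1])
E
```

```text
t: 11.55
position: [0.6174, 0.0068, 0.2336]
ee_rot: [-0.002, 0.989, 0.149, 0.0]
force: [0.0, 0.0, -0.2]
gripper_width: 0.0298
[0.61742793 0.00676667 0.23359229] [0.955 0.295 0.001] [ 0.04164263  0.00168183 -0.19505433] 0.029838879208063347
[258.3 107.9] [245  95  28  28 612] [0.603  0.0669 0.1937] 0.4004
[  9.3 106.5] [  0  97  21  20 315] [ 0.341  -0.0231  0.0103] 0.4004
[ 48.5 139.9] [  18  110   62   52 1227] [ 0.3848 -0.0499  0.0046] 0.4004
[  5.9 134.1] [  0 122  15  24 285] [ 0.3395 -0.0559  0.0093] 0.4004
[255.9 140.4] [225 134  63  14 589] [0.6082 0.0457 0.1779] 0.4004
[  8.1 162.6] [  0 148  20  29 455] [ 0.3459 -0.0888  0.0106] 0.4004
tip proj z+28mm (np.float64(251.62844555522403), np.float64(255.19614833019529))
```

View pics/c5.png

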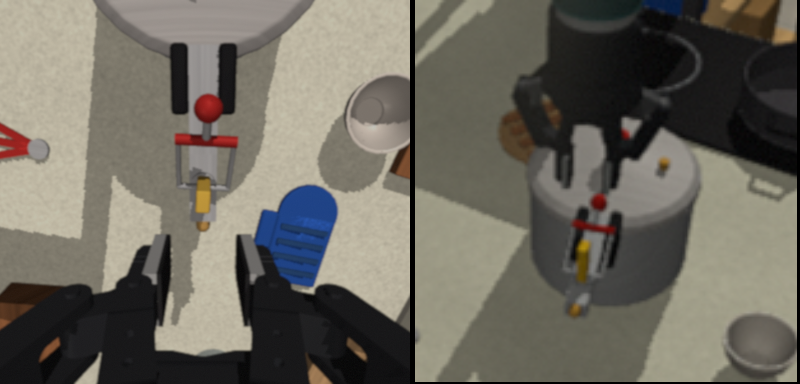

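The pin is seated upright in the bar, ring folded back. The ball is at crop (208,108), slightly off the bar's line, with the catch visible at the bar end (203,225). Next: the ball centre and the path round the arc in tool axes.

Run:
```python
from h import *
from scipy.optimize import brentq
a=np.load("w5.npy",allow_pickle=True).item(); o=get_obs(); p=np.array(o["position"]); r=rot(o["ee_rot"])
P=cloud(a); hsv=cv2.cvtColor(a["color"],cv2.COLOR_RGB2HSV).astype(int)
y=(hsv[...,0]>19)&(hsv[...,0]<34)&(hsv[...,1]>110)&(P[...,2]>.180)&(P[...,2]<.192)
vs,us=np.nonzero(y); ht=onz(a,us.mean(),vs.mean(),.186); print("head top",ht.round(4),P[y].mean(0).round(4),y.sum())
H=np.array([ht[0],ht[1],.148])
for z in(.175,.18,.185,.19,.195): 
    b=onz(a,258.3,107.9,z); print(z,b.round(4),np.linalg.norm(b-H).round(4))
f_=lambda z:np.linalg.norm(onz(a,258.3,107.9,z)-H)-.074
m=((hsv[...,0]<6)|(hsv[...,0]>174))&(hsv[...,1]>140)&(hsv[...,2]>60); m[:,:245]=0;m[:,274:]=0;m[:95]=0;m[123:]=0
q=P[m]; q=q[q[:,2]<.21]; print("ball top",q[:,2].max(),np.median(q,0).round(4),"ball dist cam",np.linalg.norm(a["depth"][m].min()))
# sphere fit
A=np.c_[2*q,np.ones(len(q))]; s=np.linalg.lstsq(A,(q**2).sum(1),rcond=None)[0]; print("sphere",s[:3].round(4),np.sqrt(s[3]+s[:3]@s[:3]).round(4), "dist",np.linalg.norm(s[:3]-H))
# finger tips
for u in(208,214,294,300): 
    col=[(v,P[v,u,2].round(3)) for v in range(225,262,3)]; print(u,col)
```

```text
head top [0.6176 0.0077 0.186 ] [0.6177 0.0074 0.1851] 324
0.175 [0.6036 0.066  0.175 ] 0.0657
0.18 [0.6034 0.0662 0.18  ] 0.0682
0.185 [0.6033 0.0665 0.185 ] 0.0709
0.19 [0.6031 0.0667 0.19  ] 0.0739
0.195 [0.6029 0.0669 0.195 ] 0.077
ball top 0.19813756533333127 [0.603  0.067  0.1946] ball dist cam 0.0
sphere [0.6025 0.0648 0.1695] 0.0258 dist 0.06282897653992833
208 [(225, np.float64(-0.001)), (228, np.float64(-0.002)), (231, np.float64(-0.0)), (234, np.float64(0.262)), (237, np.float64(0.265)), (240, np.float64(0.268)), (243, np.float64(0.271)), (246, np.float64(0.275)), (249, np.float64(0.277)), (252, np.float64(0.279)), (255, np.float64(0.281)), (258, np.float64(0.284)), (261, np.float64(0.287))]
214 [(225, np.float64(-0.001)), (228, np.float64(0.0)), (231, np.float64(-0.001)), (234, np.float64(0.262)), (237, np.float64(0.265)), (240, np.float64(0.269)), (243, np.float64(0.271)), (246, np.float64(0.275)), (249, np.float64(0.277)), (252, np.float64(0.28)), (255, np.float64(0.282)), (258, np.float64(0.283)), (261, np.float64(0.283))]
294 [(225, np.float64(-0.002)), (228, np.float64(-0.002)), (231, np.float64(0.0)), (234, np.float64(0.262)), (237, np.float64(0.266)), (240, np.float64(0.269)), (243, np.float64(0.271)), (246, np.float64(0.275)), (249, np.float64(0.276)), (252, np.float64(0.28)), (255, np.float64(0.283)), (258, np.float64(0.284)), (261, np.float64(0.288))]
300 [(225, np.float64(-0.002)), (228, np.float64(0.0)), (231, np.float64(-0.001)), (234, np.float64(0.263)), (237, np.float64(0.266)), (240, np.float64(0.269)), (243, np.float64(0.271)), (246, np.float64(0.274)), (249, np.float64(0.277)), (252, np.float64(0.28)), (255, np.float64(0.282)), (258, np.float64(0.283)), (261, np.float64(0.288))]
```

```bash
python3 -m inch '[[0.2,-3,0,0,-0.3],[0.4,-6.14,0,0,-0.3],[0.4,-6.14,0,0,-0.3],[0.4,-6.14,4,0,-0.3],[0.4,-6.14,7,0,-0.3],[0.4,-6.14,8.1,0,-0.3],[0.4,-6.14,8.1,0,-0.3],[0.4,-6.14,8.1,0,-1],[0.4,-6.14,8.1,0,-1],[0.4,-6.14,8.1,0,-1]]' 20
```

```text
t: 12.9
position: [0.603, 0.0669, 0.1528]
ee_rot: [-0.002, 0.989, 0.149, 0.0]
force: [0.0, -0.8, -0.9]
gripper_width: 0.016
```

```bash
python3 -m inch '[[0,0,0,0,-1]]'
python3 - <<'E'
from h import *
o=get_obs(); p=np.array(o["position"]); r=rot(o["ee_rot"]); print(p,o["force"],o["gripper_width"])
H=np.array([.6178,.0073,.148])
# current ball in tool frame rel hinge
th0=.587; R=.074
for th in np.arange(.587,3.5,.2): print(round(th,2), "dy %.2f dz %.2f"%(100*R*(np.cos(th0)-np.cos(th)), -100*R*(np.sin(th)-np.sin(th0))))
E
```

```text
t: 13.02
position: [0.6032, 0.0667, 0.1531]
ee_rot: [-0.001, 0.989, 0.149, 0.0]
force: [1.1, -1.0, -1.1]
gripper_width: 0.0162
[0.60319299 0.06667013 0.15313596] [ 1.05239695 -1.02805188 -1.12213631] 0.016168437847724385
0.59 dy 0.00 dz -0.00
0.79 dy 0.94 dz -1.14
0.99 dy 2.08 dz -2.08
1.19 dy 3.39 dz -2.76
1.39 dy 4.81 dz -3.18
1.59 dy 6.28 dz -3.30
1.79 dy 7.75 dz -3.13
1.99 dy 9.15 dz -2.67
2.19 dy 10.44 dz -1.94
2.39 dy 11.55 dz -0.97
2.59 dy 12.45 dz 0.20
2.79 dy 13.10 dz 1.53
2.99 dy 13.47 dz 2.96
3.19 dy 13.55 dz 4.43
3.39 dy 13.34 dz 5.90
```

```bash
python3 -m inch '[[-0.05,0.45,-0.6,0,-1],[-0.1,0.94,-1.14,0,-1],[-0.13,1.5,-1.63,0,-1],[-0.16,2.08,-2.08,0,-1],[-0.2,2.72,-2.44,0,-1],[-0.23,3.39,-2.76,0,-1],[-0.26,4.08,-3.0,0,-1],[-0.3,4.81,-3.18,0,-1],[-0.33,5.5,-3.27,0,-1],[-0.36,6.28,-3.3,0,-1]]'
```

```text
t: 14.28
position: [0.6187, 0.0051, 0.1864]
ee_rot: [-0.001, 0.989, 0.149, 0.001]
force: [-0.4, 0.8, 0.7]
gripper_width: 0.016
```

```bash
python3 -m inch '[[0,0.75,0.05,0,-1],[0,1.45,0.17,0,-1],[0,2.2,0.38,0,-1],[0,2.85,0.63,0,-1],[0,3.5,0.98,0,-1],[0,4.14,1.36,0,-1],[0,4.7,1.8,0,-1],[0,5.25,2.33,0,-1],[0,5.7,2.9,0,-1],[0,6.15,3.5,0,-1]]'
```

```text
t: 15.52
position: [0.6369, -0.0541, 0.1508]
ee_rot: [-0.001, 0.989, 0.149, 0.001]
force: [-0.2, -2.6, 3.0]
gripper_width: 0.0161
```

```bash
python3 -m inch '[[0,0.42,0.6,0,-1],[0,0.7,1.3,0,-1],[0,0.9,2.0,0,-1],[0,1.02,2.75,0,-1],[0,1.12,3.5,0,-1]]'; python3 -m inch '[[0,0.05,0.5,0,-1],[0,0.05,0.8,0,-1]]'
```

```text
t: 16.15
position: [0.6404, -0.0648, 0.1152]
ee_rot: [-0.001, 0.989, 0.149, 0.001]
force: [0.9, -2.1, 1.7]
gripper_width: 0.0161
t: 16.4
position: [0.6401, -0.0649, 0.1064]
ee_rot: [-0.002, 0.989, 0.149, 0.0]
force: [0.0, -1.6, 1.7]
gripper_width: 0.0163
```

```bash
python3 -m inch '[[0,-0.05,0.4,0,-1],[0,-0.1,0.7,0,-1],[0,-0.14,0.97,0,-1]]'; python3 -m inch '[[0,-0.06,0.2,0,-1],[0,-0.13,0.4,0,-1],[0,-0.2,0.6,0,-1]]'
```

```text
t: 16.77
position: [0.6397, -0.0635, 0.0966]
ee_rot: [-0.002, 0.989, 0.149, 0.0]
force: [-0.2, -2.8, 0.4]
gripper_width: 0.016
t: 17.15
position: [0.6392, -0.0617, 0.0906]
ee_rot: [-0.001, 0.989, 0.149, 0.0]
force: [0.8, -4.3, 0.6]
gripper_width: 0.016
```

```bash
python3 -m inch '[[0,0.05,0.25,0,-1],[0,0,0.5,0,-1],[0,-0.06,0.7,0,-1]]'; python3 -m inch '[[0,-0.08,0.25,0,-1],[0,-0.17,0.5,0,-1],[0,-0.25,0.7,0,-1]]'
```

```text
t: 17.52
position: [0.6395, -0.0609, 0.0838]
ee_rot: [-0.001, 0.989, 0.149, 0.001]
force: [1.2, -1.9, 3.0]
gripper_width: 0.0163
t: 17.9
position: [0.6385, -0.0584, 0.0764]
ee_rot: [-0.001, 0.989, 0.149, 0.001]
force: [0.5, -0.8, 1.4]
gripper_width: 0.0161
```

```bash
python3 -m inch '[[0,-0.15,0.3,0,-1],[0,-0.3,0.55,0,-1],[0,-0.35,0.65,0,-1]]'; python3 -m inch '[[0,0,0,0,-0.5],[0,0,0,0,-0.5],[0,0,0,0,-0.4],[0,0,-3,0,-0.3],[0,0,-8,0,-0.3],[0,0,-13,0,-0.3],[0,3,-17,0,-0.3],[0,3,-17,0,-0.3]]'
python3 - <<'E'
from h import *
a=get_image("wrist"); np.save("w6.npy",a,allow_pickle=True); s=get_image("scene"); np.save("s6.npy",s,allow_pickle=True)
P=cloud(a); hsv=cv2.cvtColor(a["color"],cv2.COLOR_RGB2HSV).astype(int)
red=((hsv[...,0]<6)|(hsv[...,0]>174))&(hsv[...,1]>140)&(hsv[...,2]>60)
k,l,st,c=cv2.connectedComponentsWithStats(red.astype(np.uint8))
for i in range(1,k):
    if st[i,4]>30: print(c[i].round(1),st[i],np.median(P[l==i],0).round(4))
y=cv2.resize(s["color"][110:210,220:320],None,fx=3.84,fy=3.84)
c=np.zeros((384,800,3),np.uint8); c[:,:410]=a["color"][:,50:460]; c[:,415:799]=y
cv2.imwrite("pics/c6.png",c[...,::-1])
E
```

```text
t: 18.27
position: [0.6363, -0.0543, 0.069]
ee_rot: [-0.002, 0.989, 0.149, -0.0]
force: [-1.1, 0.1, -0.1]
gripper_width: 0.016
t: 19.27
position: [0.6489, -0.0859, 0.2441]
ee_rot: [-0.0, 0.989, 0.149, 0.004]
force: [-0.2, -0.7, 0.4]
gripper_width: 0.0296
[33.6 51.6] [   1   17   65   59 1403] [ 0.3848 -0.0515  0.003 ]
[ 0.8 78.1] [ 0 70  3 17 38] [ 0.3553 -0.0896  0.0079]
[263.7 109.5] [253 105  21   9 145] [ 0.6424 -0.0296  0.1257]
[232.8 109.8] [224 106  20   8 133] [ 0.6183 -0.0374  0.1264]
[248.1 134.9] [240 127  18  17 219] [ 0.6369 -0.0546  0.1162]
```

View pics/c6.png

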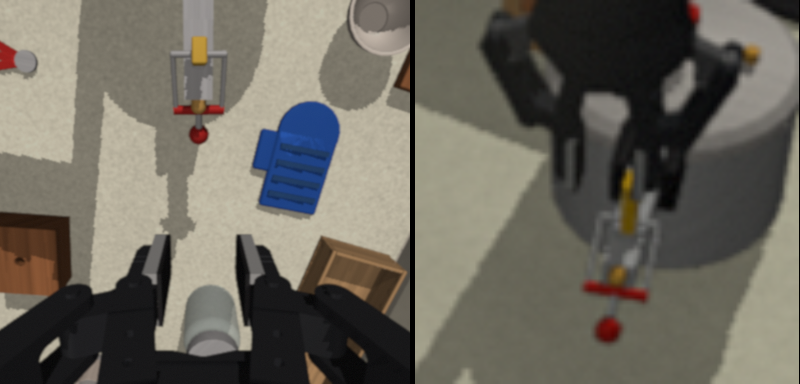

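The ring straddles the bar. The brass catch at crop (199,107) sits over the crossbar, splitting its red, and the ball is at (199,135). Final numeric check, then hand in.

Run:
```python
from h import *
a=np.load("w6.npy",allow_pickle=True).item(); P=cloud(a)
hsv=cv2.cvtColor(a["color"],cv2.COLOR_RGB2HSV).astype(int)
y=(hsv[...,0]>19)&(hsv[...,0]<34)&(hsv[...,1]>110); y[:30]=0;y[70:]=0;y[:,:235]=0;y[:,265:]=0
print("head top z",np.percentile(P[y][:,2],[50,90]).round(4))
h=np.array([.6178,.0073]); b=P[135,248]; print("ring yaw",np.degrees(np.arctan2(*(b[:2]-h)[::-1])).round(1),"horiz",np.linalg.norm(b[:2]-h).round(4))
finish_job()
```

```text
head top z [0.1852 0.1861]
ring yaw -73.2 horiz 0.0645
the job is handed in; nothing more can be done
```

The cooker is locked and the job is handed in, at about 19 s of the 72 s allowed. No verdict is reported.

**Pin:** I took the linchpin from its block and pushed it down through the hole. It stopped at the expected depth with about 8 N. I found the hole by camera rather than by feel, and the pin dropped in on the first try with no search. The head top now measures 0.186 m, which is what a seated flange should give.

**Ring:** I led it over the head by its ball and pressed it past the catch. The readings between moves stayed under about 10 N. The last picture shows the brass catch over the crossbar. The ring angle comes out at about 3.7 (held is 3.6 or more), in line with the bar at -73°. The gripper is open and clear of everything. I did not take another look after the hand-in.

**What disagreed or failed:**
- **First grip missed:** the real fingertips sit about 27 mm behind the reported tool point. The fingers closed just above the head without touching it. I re-measured and gripped lower.
- **Pin turned slightly:** it stood about 3° off the bar's line after going in. Leading the ring round brought the ring into line.
- **Scene camera:** it placed the hole a few mm away from the other two views. I went with the other two.

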